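# Set the raking-light lamp's filter wheel and switch it on

### The job

Gently push the tab of the lamp's filter wheel round with the fingertips until it points at the middle of the disc with three dots, then press the lamp's push button fully in and let it come out again. Only touch, pick nothing up, and leave the other things on the lamp and bench where they are.

Things in the scene. Friction and masses are not known exactly. Their poses are not given: they have to be found in the camera images.
- lamp: grey lamp case fixed to the bench, 300 x 320 mm, its flat top (deck) 50 mm above the bench; a short light snout sticks out of its +x side. Origin on the bench under its centre, x axis towards the snout. It does not move.
- wheel: filter wheel lying flat on the deck: aluminium disc 128 mm across, four glass windows, top 10 mm above the deck, hub 24 mm across up to 22 mm. Origin on the axis at deck height, x axis along the tab (the way it points), z up. Turns both ways about z, to stops 2.1 rad either side of the lamp's x axis; starts within 0.3 rad of it. No clicks: friction (about 0.12 N m) holds it wherever it is left.
- tab_tip (a point): top outer end of the wheel's one tab, an upright black plastic fin 8 mm thick reaching radially from 48 to 92 mm from the axis, its top 36 mm and its underside 8 mm above the deck. Pushing it sideways takes about 1.6 N.
- button (a joint): the lamp's push button: travel in m, 0 out, 0.006 fully in. A spring brings it back; fully in takes 5 N.
- button_top (a point): centre of the button's top face (it moves with the button). Steel, 28 mm across, in a black housing on the deck 112 mm from the wheel's axis, on the side away from the snout. Pressed straight down.
- plaque1: round white disc 62 mm across and 4 mm thick, fixed on the lamp's deck, centred 125 mm from the wheel's axis, with one dot printed in black on top; origin at the centre of its underside. Which disc is at which of the four places varies.
- plaque2: round white disc 62 mm across and 4 mm thick, fixed on the lamp's deck, centred 125 mm from the wheel's axis, with two dots printed in black on top; origin at the centre of its underside. Which disc is at which of the four places varies.
- plaque3: round white disc 62 mm across and 4 mm thick, fixed on the lamp's deck, centred 125 mm from the wheel's axis, with three dots in a triangle printed in black on top; origin at the centre of its underside. Which disc is at which of the four places varies.
- plaque4: round white disc 62 mm across and 4 mm thick, fixed on the lamp's deck, centred 125 mm from the wheel's axis, with four dots in a square printed in black on top; origin at the centre of its underside. Which disc is at which of the four places varies.
- weight: loose brass weight on a corner of the lamp's deck, 36 mm across, 36 mm tall, origin under its centre; leave it
- tape: loose roll of paper tape on the other corner of the deck at the button's side, 54 mm across, 18 mm tall, origin under its centre; leave it
- glue_jar: loose jar, 66 mm across, 65 mm tall, on the bench, origin under its centre; leave it
- water_jar: loose jar, 56 mm across, 75 mm tall, on the bench, origin under its centre; leave it
- vial: loose small bottle, 34 mm across, 60 mm tall, on the bench, origin under its centre; leave it
- brush: loose brush lying on the bench; leave it
- spatula: loose spatula, 190 mm long, lying on the bench; leave it

How it is judged:
By the outcome, as a careful person would: the job done as asked, in the order asked, and still so for the second after the job is handed in, with the robot touching nothing.
It also fails if it takes over 51 s, if anything falls off the work surface, if the arm or the gripper's body presses on something with over 40 N, if the wrist force passes 120 N, or if a joint passes its speed limit or range.

### The arm

A 6-joint arm with a two-finger parallel gripper is mounted at the origin on the work surface. World frame = base frame: x ahead of the robot, y to its left, z up, the work surface at z = 0. Lengths are in m, angles in rad, forces in N, time in s.
With the tool pointing down it reaches from about 0.325 to 0.9 m from the base axis. Payload 3.5 kg.
Tool frame: the origin (TCP) lies on the mounting face of the last link; the fingertips stand ahead of it and the grasp point (between the pads) lies 155 mm ahead of it (manip.finger_overhang is the z of the fingertips in the tool frame, in m); z points along the fingers, y is the line along which they close (so a half turn about z gives the same grasp; the last joint's range is limited). The gripper opens to 85 mm and grips with 20 to 120 N. Pads are 22 mm wide; open, the fingers measure 114 mm over their backs; the gripper's body (76 mm by 85 mm) begins 54 mm behind the grasp point. The pads swing forward as they close: fully open they stand 13 mm farther back than shut.
Start: joints at [1.025, 0.276, -0.026, 1.268, 0, 1.467], TCP at [0.268, 0.565, 0.405] pointing down, gripper open.
Joint ranges: [-3.12, 3.12], [-0.85, 1.88], [-1.08, 1.24], [-1.95, 2.15], [-1.57, 1.53], [-3.14, 3.14]. Speed limits (rad/s): [2.57, 2.57, 3.14, 3.14, 3.14, 3.14].

### API

Orientations are given as a 3x3 rotation matrix whose columns are the frame's x, y, z axes.
In Python, from bench import manip gives the robot as it stands. The module is installed in compiled form; this text tells all that it offers.
- The arm moves only by the tool send_rows, never from a script. Its arguments are lists of equal length, an entry for each row: "fingers": the opening, from 0 (shut) to 1 (fully open); "slide": the shift along the tool's x, y, z in m, a list of three; "twist": the turn, a rotation vector about the tool's x, y, z in rad, a list of three. In form: {"fingers": [fingers, ...], "slide": [[dx, dy, dz], ...], "twist": [[wx, wy, wz], ...]}. A call has 1 to 8 rows; each row shifts and turns the commanded pose from where the row before left it, along the tool's axes as they then stand; what a row does not reach is not made up. A row lasts 1/10 s, in which the tool goes at most 50 mm and 8.59 degrees, less where a joint would pass 70% of its speed; a pose out of reach is approached as far as the arm can. A call with a gripper value outside its range is refused whole. The fingers move at their own pace and stop on an object; the grip force is fixed at half the most. Time passes only in rows, so rows that do not move let the fingers close. It gives the time, the measured TCP pose, the force, the opening and the grip force at its end, in the units of the state.
- manip.state(): the state, without advancing time (a new reading comes with each control period).
- manip.camera(name): name is "scene" or "top" or "wrist"; returns a dict with "pixels" (420x560x3 uint8, red, green, blue), "mtx" (3x3 intrinsics, pixels), "dist" ([k1, k2, p1, p2, k3] as OpenCV has them; the pictures are not rectified), "origin" and "rotation" of the camera in the world. Camera axes: x right, y down, z forward; pixel columns grow to the right and rows downward; lengths in m; the calibration is good to about 2 mm. A picture is of the moment at which its call begins. There is no depth.
- manip.finish_job(): hands the job in; it is judged then, once.
The state is a dict: "time_s": time; "joints": joint angles; "dq": joint speeds; "joint_torque": joint torques, N m; "tool_pos": TCP position; "orientation": TCP orientation; "force": force on the tool from outside, world axes, zero at the start; "moment": the same for the moment, N m; "gripper_width": finger opening in m; "gripper_force": force on a finger pad.
Only numpy, scipy, OpenCV 4.12 (cv2) and the standard library are available. Lean on these libraries where they do the work, as an engineer would, in place of code of your own. Each camera call takes 0.05 s, during which the arm holds its last target. There are 200 camera calls.

## Working session

There is one attempt and no reset: what is moved stays moved. The work goes in short steps, Python scripts to look and compute and a tool call to move; the robot and the scene stay as the last step left them, time stands still between calls to the robot, and variables do not carry over. Pictures are saved under pics/ and viewed, at most 12 in all, crops included, and the job is handed in when it is done.

Besides the shell and the picture viewer there is one more tool, called after ">>>" as name(argument=value, ...) on one line, values as JSON. send_rows: Moves the arm, as the interface text tells. Its arguments: {"type":"object","properties":{"fingers":{"type":"array","items":{"type":"number"}},"slide":{"type":"array","items":{"type":"array","items":{"type":"number"}}},"twist":{"type":"array","items":{"type":"array","items":{"type":"number"}}}},"required":["fingers","slide","twist"]}

```bash
mkdir -p pics
cat > h.py <<'E'
import numpy as np, cv2, pickle
from bench import manip
def ray(c,uv,z):
    p=cv2.undistortPoints(np.array(uv,float).reshape(-1,1,2),np.array(c['mtx']),np.array(c['dist'])).reshape(-1,2)
    d=np.c_[p,np.ones(len(p))]@np.array(c['rotation']).T
    o=np.array(c['origin'])
    return o+d*((z-o[2])/d[:,2])[:,None]
def shot(n,f):
    c=manip.camera(n); cv2.imwrite('pics/'+f+'.png',c['pixels'][:,:,::-1]); pickle.dump(c,open(f+'.pkl','wb')); return c
E
python3 - <<'E'
from h import *
for n in('top','scene'):
    c=shot(n,n+'0');print(n,c['origin'],np.round(c['rotation'],3).tolist())
s=manip.state();print(s['tool_pos'],np.round(s['orientation'],3),s['time_s'],manip.finger_overhang,s['gripper_width'])
E
```

```text
top [0.37589584 0.1288034  1.13581809] [[0.01, -0.988, 0.155], [-1.0, -0.009, 0.006], [-0.004, -0.155, -0.988]]
scene [1.50959002 0.47425449 0.71042007] [[-0.338, 0.487, -0.805], [0.941, 0.186, -0.282], [0.013, -0.853, -0.521]]
[0.26762276 0.56442404 0.40365408] [[-0.904  0.428 -0.001]
 [ 0.428  0.904 -0.002]
 [ 0.    -0.002 -1.   ]] 0.1 0.1734 0.08533026148926688
```

View pics/top0.png

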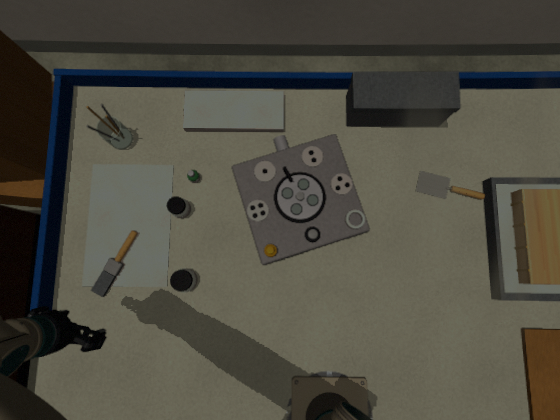

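View pics/scene0.png

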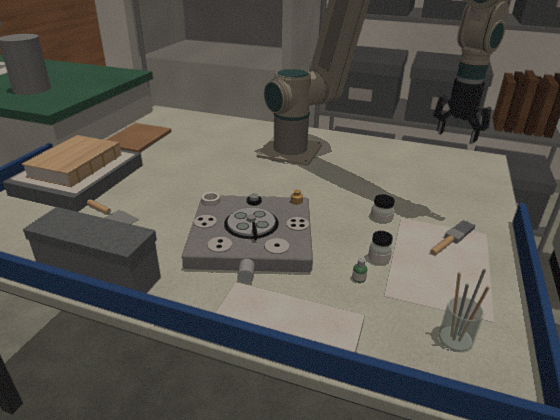

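Run:
```python
from h import *
c=pickle.load(open('top0.pkl','rb'));im=c['pixels'][125:270,225:380,::-1]
cv2.imwrite('pics/crop.png',cv2.resize(im,None,fx=4,fy=4,interpolation=cv2.INTER_CUBIC))
g=cv2.cvtColor(c['pixels'],cv2.COLOR_RGB2GRAY)
m=(g>150).astype(np.uint8)
# white discs
for f in cv2.findContours(m[125:270,225:380],cv2.RETR_EXTERNAL,cv2.CHAIN_APPROX_NONE)[0]:
    if cv2.contourArea(f)>100:
        h=cv2.convexHull(f);e=cv2.fitEllipse(h);uv=np.array(e[0])+[225,125]
        print(uv,e[1],cv2.contourArea(h),ray(c,[uv],.054)[0])
print(g[160:180:4,255:275:3])
```

```text
[[ 71  73  73  79  73  73  73]
 [ 73 101 102 101 101 100  79]
 [ 98 102 101  75 102 102 101]
 [101 101 102  12  79 102 102]
 [ 83 103 101 102 101 102  93]]
```

View pics/crop.png

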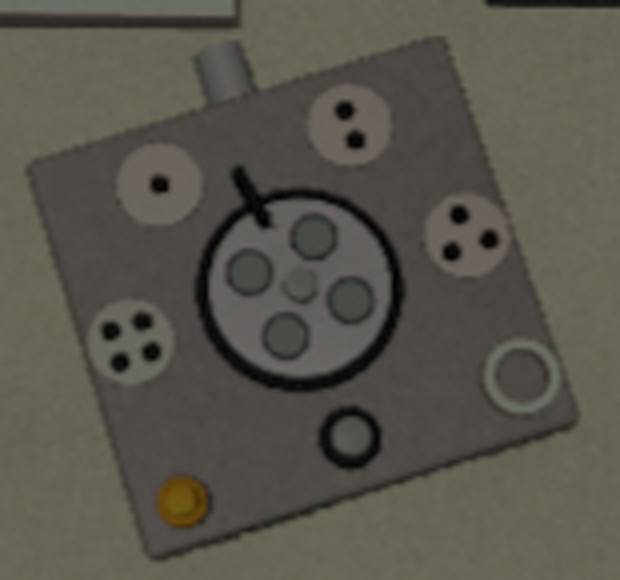

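```bash
cat >> h.py <<'E'
def locate(c):
    big=cv2.resize(cv2.cvtColor(c['pixels'],cv2.COLOR_RGB2GRAY)[125:270,225:380],None,fx=4,fy=4,interpolation=cv2.INTER_CUBIC)
    full=lambda q:(np.array(q)+.5)/4-.5+[225,125]
    out={}
    for k,(u,v) in dict(p1=(159,184),p2=(350,125),p3=(466,235),p4=(131,341)).items():
        m=np.zeros_like(big);cv2.circle(m,(u,v),52,255,-1)
        m=((big>87)&(m>0)).astype(np.uint8)
        f=max(cv2.findContours(m,cv2.RETR_EXTERNAL,cv2.CHAIN_APPROX_NONE)[0],key=cv2.contourArea)
        e=cv2.fitEllipse(cv2.convexHull(f)); out[k]=ray(c,[full(e[0])],.054)[0]; out[k+'d']=e[1]
    d=(big<35).astype(np.uint8)
    for f in cv2.findContours(d,cv2.RETR_EXTERNAL,cv2.CHAIN_APPROX_NONE)[0]:
        if cv2.contourArea(f)>1000:
            x,y,w,h=cv2.boundingRect(f);print('dark',x,y,w,h,cv2.contourArea(f))
    return out,big,full
E
python3 - <<'E'
from h import *
c=pickle.load(open('top0.pkl','rb'));o,big,full=locate(c)
for k in o:print(k,np.round(o[k],4))
P=np.array([o['p%d'%i][:2] for i in(1,2,3,4)])
from scipy.optimize import least_squares
r=least_squares(lambda x:np.hypot(*(P-x).T)-.125,P.mean(0));W=r.x
print('W',W,r.fun,'angles',np.degrees(np.arctan2(*(P-W).T[::-1])))
for n,q,z in[('hub',(301,285),.072),('ring',(300,290),.058),('btn',(351,437),.07),('tip',(238,170),.086),('tipin',(266,222),.086),('weight',(183,500),.086),('tape',(521,376),.068),('jar?',(0,0),.05)]:
    x=ray(c,[full(q)],z)[0];print(n,x.round(4),'rel',np.hypot(*(x[:2]-W)),np.degrees(np.arctan2(*(x[:2]-W)[::-1])))
E
```

```text
dark 320 407 60 62 2811.0
dark 196 167 208 225 32736.5
p1 [0.6669 0.1841 0.054 ]
p1d [81.419  85.5376]
p2 [0.7121 0.0479 0.054 ]
p2d [80.0376 84.0391]
p3 [ 0.6316 -0.0352  0.054 ]
p3d [82.5072 85.0463]
p4 [0.5528 0.2024 0.054 ]
p4d [85.1716 86.492 ]
W [0.59240866 0.08367854] [ 3.74832301e-05 -3.67457850e-05  1.67470720e-04  1.24850637e-04] angles [ 53.42874317 -16.65402788 -71.75467534 108.4747129 ]
hub [0.5907 0.0831 0.072 ] rel 0.0018090361737078877 -159.70714350451996
ring [0.5899 0.0831 0.058 ] rel 0.0025251139815958574 -167.77302181651248
btn [0.4851 0.0484 0.07  ] rel 0.11300873994628151 -161.79675706579965
tip [0.6689 0.1277 0.086 ] rel 0.08824013908719114 29.89142608536523
tipin [0.632 0.108 0.086] rel 0.046486009887846944 31.499318538917034
weight [0.4398 0.1626 0.086 ] rel 0.17180670368190185 152.65190366339394
tape [ 0.5288 -0.0692  0.068 ] rel 0.16561477603470406 -112.59803709311456
jar? [0.8051 0.3026 0.05  ] rel 0.3052176149771777 45.82026581829898
```

>>> send_rows(fingers=[0, 0, 0, 0, 0, 0, 0], slide=[[0, 0, 0], [0, 0, 0], [0, 0, 0], [0, 0, 0], [0, 0, 0], [0, 0, 0], [0, 0, 0]], twist=[[0, 0, -0.14], [0, 0, -0.14], [0, 0, -0.14], [0, 0, -0.14], [0, 0, -0.14], [0, 0, -0.14], [0, 0, -0.14]])

```text
time_s: 0.8
tool_pos: [0.2677, 0.5645, 0.404]
orientation: [[-0.856, -0.517, -0.001], [-0.517, 0.856, -0.001], [0.001, -0.001, -1.0]]
force: [-0.7, 0.5, -0.9]
gripper_width: -0.0003
gripper_force: 0.0
```

```bash
cat >> h.py <<'E'
W=np.array([.5924,.0837])
def plan(theta,r,d,tipz,L=.1734):
    "tool-axes slide and yaw change to reach fin-frame spot"
    s=manip.state();R=np.array(s['orientation']);t=np.radians(theta)
    u=np.array([np.cos(t),np.sin(t)]);n=np.array([-u[1],u[0]])
    g=np.r_[W+r*u+d*n,tipz+L];x=np.array(s['tool_pos'])
    yaw=np.degrees(np.arctan2(R[1,0],R[0,0]))
    print('t',s['time_s'],'pos',x.round(4),'goal',g.round(4),'yaw',round(yaw,2),'zaxis',R[:,2].round(4),'F',np.round(s['force'],1),'w',round(s['gripper_width'],4))
    print('slide',(R.T@(g-x)).round(4),'wz',-np.radians((theta+180-yaw+180)%360-180).round(4))
E
python3 -c "
from h import *
print(manip.finger_overhang);plan(31,.072,.05,.15)
c=shot('wrist','wrist1')"
```

```text
0.1734
t 0.8 pos [0.2677 0.5645 0.404 ] goal [0.6284 0.1636 0.3234] yaw -148.89 zaxis [-7.0e-04 -1.1e-03 -1.0e+00] F [-0.7  0.5 -0.9] w -0.0003
slide [-0.1018 -0.5295  0.0808] wz 0.0019
```

View pics/wrist1.png

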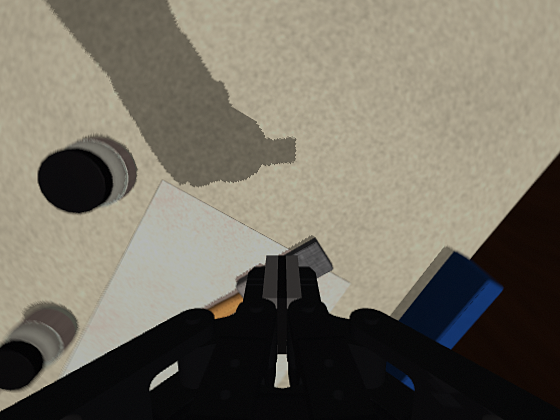

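```bash
python3 -c "
from h import *
c=pickle.load(open('wrist1.pkl','rb'));s=manip.state();R=np.array(s['orientation']);p=np.array(s['tool_pos']);Rc=np.array(c['rotation']);o=np.array(c['origin'])
print((R.T@(o-p)).round(4),(R.T@Rc).round(3))
for z in(.16,.1734,.1864):
  for x in(-.011,.011):
    q=Rc.T@(p+R@[x,.0145,z]-o);print(z,x,cv2.projectPoints(q.reshape(1,1,3),np.zeros(3),np.zeros(3),np.array(c['mtx']),np.array(c['dist']))[0].ravel())
"
```

```text
[0.0744 0.0008 0.0315] [[-0.004 -0.956 -0.293]
 [ 1.    -0.004 -0.001]
 [ 0.    -0.293  0.956]]
0.16 -0.011 [315.73876496 313.63077961]
0.16 0.011 [317.02036747 264.90924593]
0.1734 -0.011 [312.98332589 296.2357442 ]
0.1734 0.011 [314.05963639 250.91969799]
0.1864 -0.011 [310.70717044 281.85358154]
0.1864 0.011 [311.62652911 239.41460943]
```

>>> send_rows(fingers=[0, 0, 0, 0, 0, 0, 0, 0], slide=[[-0.008, -0.04, 0], [-0.008, -0.04, 0], [-0.008, -0.04, 0], [-0.008, -0.04, 0], [-0.008, -0.04, 0], [-0.008, -0.04, 0], [-0.008, -0.04, 0], [-0.008, -0.04, 0]], twist=[[0, 0, 0], [0, 0, 0], [0, 0, 0], [0, 0, 0], [0, 0, 0], [0, 0, 0], [0, 0, 0], [0, 0, 0]])

```text
time_s: 1.65
tool_pos: [0.4873, 0.3211, 0.4043]
orientation: [[-0.86, -0.51, -0.001], [-0.51, 0.86, -0.0], [0.001, 0.0, -1.0]]
force: [0.2, 0.7, 0.7]
gripper_width: -0.0002
gripper_force: 0.0
```

```bash
python3 -c "
from h import *
plan(31,.072,.04,.13)"
```

```text
t 1.65 pos [0.4873 0.3211 0.4043] goal [0.6335 0.1551 0.3034] yaw -149.36 zaxis [-6.e-04 -2.e-04 -1.e+00] F [0.2 0.7 0.7] w -0.0002
slide [-0.0413 -0.2174  0.1009] wz -0.0064
```

>>> send_rows(fingers=[0, 0, 0, 0, 0, 0, 0, 0], slide=[[-0.007, -0.036, 0.01], [-0.007, -0.036, 0.02], [-0.007, -0.036, 0.02], [-0.007, -0.036, 0.02], [-0.007, -0.036, 0.02], [-0.006, -0.036, 0.01], [0, 0, 0], [0, 0, 0]], twist=[[0, 0, 0], [0, 0, 0], [0, 0, 0], [0, 0, 0], [0, 0, 0], [0, 0, 0], [0, 0, 0], [0, 0, 0]])

```text
time_s: 2.45
tool_pos: [0.6323, 0.1572, 0.3038]
orientation: [[-0.861, -0.509, -0.002], [-0.509, 0.861, 0.0], [0.002, 0.001, -1.0]]
force: [-0.2, -0.5, 0.8]
gripper_width: -0.0001
gripper_force: 0.0
```

```bash
python3 -c "
from h import *
plan(31,.072,.04,.068)
shot('wrist','wrist2')"
```

```text
t 2.45 pos [0.6323 0.1572 0.3038] goal [0.6335 0.1551 0.2414] yaw -149.4 zaxis [-2.1e-03  2.0e-04 -1.0e+00] F [-0.2 -0.5  0.8] w -0.0001
slide [-0.     -0.0025  0.0624] wz -0.0071
```

View pics/wrist2.png

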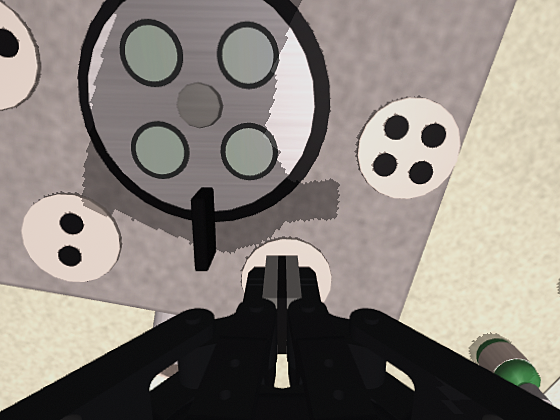

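```bash
python3 -c "
from h import *
c=pickle.load(open('wrist2.pkl','rb'))
for q,z in[((200,105),.072),((204,188),.086),((199,250),.086),((409,148),.054),((71,237),.054)]:
    x=ray(c,[q],z)[0][:2];print(x.round(4),np.hypot(*(x-W)).round(4),np.degrees(np.arctan2(*(x-W)[::-1])).round(2))
"
```

```text
[0.5936 0.0844] 0.0014 31.77
[0.6288 0.1079] 0.0437 33.57
[0.6623 0.1218] 0.0796 28.59
[0.554  0.2013] 0.1237 108.08
[0.7119 0.0472] 0.1249 -17.01
```

>>> send_rows(fingers=[0, 0, 0, 0, 0, 0], slide=[[0, 0, 0.02], [0, 0, 0.02], [0, 0, 0.015], [0, 0, 0.007], [0, 0, 0], [0, 0, 0]], twist=[[0, 0, 0], [0, 0, 0], [0, 0, 0], [0, 0, 0], [0, 0, 0], [0, 0, 0]])

```text
time_s: 3.1
tool_pos: [0.6325, 0.1584, 0.2434]
orientation: [[-0.859, -0.512, 0.001], [-0.512, 0.859, 0.0], [-0.001, -0.0, -1.0]]
force: [0.4, -0.3, -0.4]
gripper_width: -0.0001
gripper_force: 0.0
```

```bash
python3 -c "
from h import *
plan(31,.072,.02,.068)"
```

```text
t 3.1 pos [0.6325 0.1584 0.2434] goal [0.6438 0.1379 0.2414] yaw -149.2 zaxis [ 9.e-04  2.e-04 -1.e+00] F [ 0.4 -0.3 -0.4] w -0.0001
slide [ 0.0007 -0.0234  0.002 ] wz -0.0035
```

>>> send_rows(fingers=[0, 0, 0, 0, 0, 0, 0, 0], slide=[[0, -0.006, 0.001], [0, -0.006, 0], [0, -0.006, 0], [0, -0.005, 0], [-0.0005, -0.0029, 0], [-0.0005, -0.0029, 0], [-0.0005, -0.0029, 0], [-0.0005, -0.0029, 0]], twist=[[0, 0, 0], [0, 0, 0], [0, 0, 0], [0, 0, 0], [0, 0, 0.04], [0, 0, 0.04], [0, 0, 0.04], [0, 0, 0.04]])

```text
time_s: 3.9
tool_pos: [0.6516, 0.1287, 0.2419]
orientation: [[-0.93, -0.367, 0.001], [-0.367, 0.93, 0.002], [-0.001, 0.002, -1.0]]
force: [0.3, 2.6, -0.6]
gripper_width: -0.0001
gripper_force: 0.9
```

```bash
python3 -c "
from h import *
plan(21,.072,.015,.068)"
```

```text
t 3.9 pos [0.6516 0.1287 0.2419] goal [0.6542 0.1235 0.2414] yaw -158.48 zaxis [ 6.0e-04  1.9e-03 -1.0e+00] F [ 0.3  2.6 -0.6] w -0.0001
slide [-0.0005 -0.0058  0.0005] wz 0.009
```

>>> send_rows(fingers=[0, 0, 0, 0, 0, 0, 0, 0], slide=[[-0.0006, -0.0029, 0], [-0.0006, -0.0029, 0], [-0.0006, -0.0029, 0], [-0.0006, -0.0029, 0], [-0.0006, -0.0029, 0], [-0.0006, -0.0029, 0], [-0.0006, -0.0029, 0], [-0.0006, -0.0029, 0]], twist=[[0, 0, 0.04], [0, 0, 0.04], [0, 0, 0.04], [0, 0, 0.04], [0, 0, 0.04], [0, 0, 0.04], [0, 0, 0.04], [0, 0, 0.04]])

```text
time_s: 4.7
tool_pos: [0.6619, 0.1074, 0.242]
orientation: [[-0.998, -0.056, 0.001], [-0.056, 0.998, 0.002], [-0.002, 0.002, -1.0]]
force: [1.6, 2.0, -0.4]
gripper_width: -0.0002
gripper_force: 0.9
```

>>> send_rows(fingers=[0, 0, 0, 0, 0, 0, 0, 0], slide=[[-0.0006, -0.0029, 0], [-0.0006, -0.0029, 0], [-0.0006, -0.0029, 0], [-0.0006, -0.0029, 0], [-0.0006, -0.0029, 0], [-0.0006, -0.0029, 0], [-0.0006, -0.0029, 0], [-0.0006, -0.0029, 0]], twist=[[0, 0, 0.04], [0, 0, 0.04], [0, 0, 0.04], [0, 0, 0.04], [0, 0, 0.04], [0, 0, 0.04], [0, 0, 0.04], [0, 0, 0.04]])

```text
time_s: 5.5
tool_pos: [0.665, 0.0839, 0.2422]
orientation: [[-0.965, 0.261, 0.002], [0.261, 0.965, 0.001], [-0.002, 0.002, -1.0]]
force: [1.6, 1.3, 0.1]
gripper_width: -0.0002
gripper_force: 0.9
```

```bash
python3 -c "
from h import *
plan(-15.5,.072,.015,.068)
shot('wrist','wrist3')"
```

```text
t 5.5 pos [0.665  0.0839 0.2422] goal [0.6658 0.0789 0.2414] yaw 164.85 zaxis [ 0.0023  0.0014 -1.    ] F [1.6 1.3 0.1] w -0.0002
slide [-0.002  -0.0046  0.0008] wz 0.0061
```

View pics/wrist3.png

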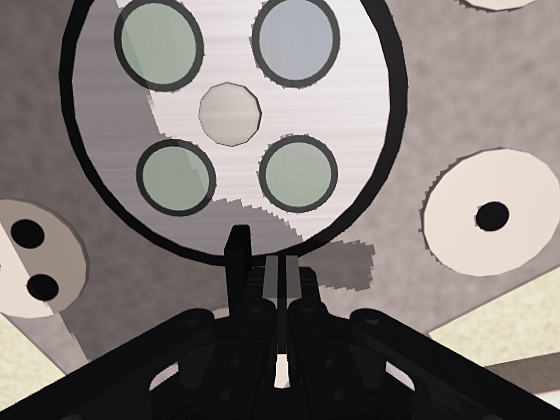

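```bash
python3 -c "
from h import *
c=pickle.load(open('wrist3.pkl','rb'))
for q,z in[((230,114),.072),((241,226),.086),((490,215),.054)]:
    x=ray(c,[q],z)[0][:2];print(x.round(4),np.hypot(*(x-W)).round(4),np.degrees(np.arctan2(*(x-W)[::-1])).round(2))
"
```

```text
[0.5942 0.0841] 0.0019 11.12
[0.6334 0.0779] 0.0414 -8.11
[0.6684 0.1824] 0.1245 52.42
```

>>> send_rows(fingers=[0, 0, 0, 0, 0, 0, 0, 0], slide=[[-0.0006, -0.0029, 0], [-0.0006, -0.0029, 0], [-0.0006, -0.0029, 0], [-0.0006, -0.0029, 0], [-0.0006, -0.0029, 0], [-0.0006, -0.0029, 0], [-0.0006, -0.0029, 0], [-0.0006, -0.0029, 0]], twist=[[0, 0, 0.04], [0, 0, 0.04], [0, 0, 0.04], [0, 0, 0.04], [0, 0, 0.04], [0, 0, 0.04], [0, 0, 0.04], [0, 0, 0.04]])

```text
time_s: 6.35
tool_pos: [0.6604, 0.0606, 0.2422]
orientation: [[-0.834, 0.551, 0.003], [0.551, 0.834, 0.001], [-0.002, 0.002, -1.0]]
force: [2.0, 0.0, -0.8]
gripper_width: -0.0001
gripper_force: 0.9
```

>>> send_rows(fingers=[0, 0, 0, 0, 0, 0, 0, 0], slide=[[-0.0006, -0.0029, 0], [-0.0006, -0.0029, 0], [-0.0006, -0.0029, 0], [-0.0006, -0.0029, 0], [-0.0006, -0.0029, 0], [-0.0006, -0.0029, 0], [0, 0, 0], [0, 0, 0]], twist=[[0, 0, 0.04], [0, 0, 0.04], [0, 0, 0.04], [0, 0, 0.04], [0, 0, 0.04], [0, 0, 0.04], [0, 0, 0], [0, 0, 0]])

```text
time_s: 7.15
tool_pos: [0.6518, 0.045, 0.2421]
orientation: [[-0.681, 0.733, 0.001], [0.733, 0.681, 0.0], [-0.001, 0.001, -1.0]]
force: [1.7, 0.7, 1.2]
gripper_width: 0.0
gripper_force: 0.7
```

```bash
python3 -c "
from h import *
plan(-71.7,.072,.017,.068)
shot('wrist','wrist4');shot('top','top4')"
```

```text
t 7.15 pos [0.6518 0.045  0.2421] goal [0.6311 0.0207 0.2414] yaw 132.9 zaxis [ 0.0012  0.     -1.    ] F [1.7 0.7 1.2] w 0.0
slide [-0.0038 -0.0316  0.0007] wz 0.4294
```

View pics/wrist4.png

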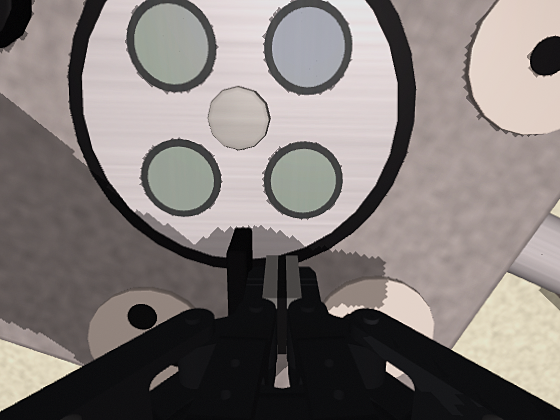

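```bash
cat >> h.py <<'E'
def wheel(c,tl,tr,bl,br,z=.06):
    p=ray(c,[tl,tr,bl,br],z)[:,:2]; ang=lambda v:np.degrees(np.arctan2(v[1],v[0]))
    print('centre',p.mean(0).round(4),'fin',ang(p[2]+p[3]-p[0]-p[1]).round(2),'sides',ang(p[2]-p[1]).round(2),ang(p[3]-p[0]).round(2))
E
python3 -c "
from h import *
c=pickle.load(open('wrist4.pkl','rb'));wheel(c,(171,44.5),(308,45),(181,178),(303,180))
c=pickle.load(open('wrist2.pkl','rb'));wheel(c,(152,53),(248,56),(160,150),(249,152))
c=pickle.load(open('top0.pkl','rb'));f=lambda q:(np.array(q)+.5)/4-.5+[225,125]
wheel(c,f((351,300)),f((286,336)),f((315,237)),f((249,272)))
"
```

```text
centre [0.5942 0.0837] fin -48.01 sides -92.7 -2.88
centre [0.5943 0.0835] fin 29.44 sides -15.52 74.3
centre [0.5923 0.0831] fin 29.67 sides -15.85 74.86
```

>>> send_rows(fingers=[0, 0, 0, 0, 0, 0, 0, 0], slide=[[-0.0006, -0.0029, 0], [-0.0006, -0.0029, 0], [-0.0006, -0.0029, 0], [-0.0006, -0.0029, 0], [-0.0006, -0.0029, 0], [-0.0006, -0.0029, 0], [-0.0006, -0.0029, 0], [-0.0006, -0.0029, 0]], twist=[[0, 0, 0.04], [0, 0, 0.04], [0, 0, 0.04], [0, 0, 0.04], [0, 0, 0.04], [0, 0, 0.04], [0, 0, 0.04], [0, 0, 0.04]])

```text
time_s: 8.05
tool_pos: [0.6354, 0.0282, 0.242]
orientation: [[-0.414, 0.91, 0.001], [0.91, 0.414, 0.0], [-0.0, 0.001, -1.0]]
force: [1.8, 1.3, 0.1]
gripper_width: -0.0
gripper_force: 1.1
```

>>> send_rows(fingers=[0, 0, 0, 0], slide=[[-0.0006, -0.0029, 0], [0, 0, 0], [0, 0, 0], [0, 0, 0]], twist=[[0, 0, 0.04], [0, 0, 0], [0, 0, 0], [0, 0, 0]])

```text
time_s: 8.45
tool_pos: [0.6327, 0.0264, 0.2417]
orientation: [[-0.379, 0.925, -0.0], [0.925, 0.379, -0.0], [0.0, -0.0, -1.0]]
force: [0.6, 1.0, 1.4]
gripper_width: 0.0001
gripper_force: 0.5
```

```bash
cat >> h.py <<'E'
def windows(c):
    "glass window centres: greenish/bluish blobs inside dark rims"
    a=c['pixels'].astype(int); m=((a[:,:,1]-a[:,:,0]>6)).astype(np.uint8)
    m=cv2.morphologyEx(m,cv2.MORPH_OPEN,np.ones((5,5)))
    o=[]
    for f in cv2.findContours(m,cv2.RETR_EXTERNAL,cv2.CHAIN_APPROX_NONE)[0]:
        if cv2.contourArea(f)>1500:
            e=cv2.fitEllipse(cv2.convexHull(f)); o.append((np.round(e[0],1),np.round(e[1])))
    return o
E
python3 -c "
from h import *
plan(-71.7,.072,.017,.068)
c=shot('wrist','wrist5');print(windows(c));print(windows(pickle.load(open('wrist4.pkl','rb'))))"
```

```text
t 8.45 pos [0.6327 0.0264 0.2417] goal [0.6311 0.0207 0.2414] yaw 112.28 zaxis [-2.e-04 -0.e+00 -1.e+00] F [0.6 1.  1.4] w 0.0001
slide [-0.0047 -0.0036  0.0003] wz 0.0695
[]
[]
```

```bash
python3 - <<'E'
from h import *
import re
s=open('h.py').read()
i=s.index('def windows'); s=s[:i]+'''def windows(c):
    "glass windows: closed blobs inside dark rims, upper image"
    g=cv2.cvtColor(c['pixels'],cv2.COLOR_RGB2GRAY); m=cv2.adaptiveThreshold(g,255,0,1,41,12)
    o=[]
    for f in cv2.findContours(m,cv2.RETR_LIST,cv2.CHAIN_APPROX_NONE)[0]:
        if len(f)>100 and cv2.contourArea(f)>2000:
            (p,d,a)=cv2.fitEllipse(f)
            if d[1]<1.5*d[0] and cv2.contourArea(f)>.93*np.pi/4*d[0]*d[1] and d[1]<130: o.append((np.round(p,1).tolist(),np.round(d).tolist()))
    return o
'''
open('h.py','w').write(s)
E
python3 -c "
from h import *
for n in('wrist4','wrist5'):
  c=pickle.load(open(n+'.pkl','rb'));print(*windows(c),sep='\n');print()"
```

```text
([302.8, 180.2], [64.0, 66.0])
([180.5, 178.1], [62.0, 68.0])
([302.4, 179.6], [77.0, 80.0])
([180.6, 177.1], [75.0, 83.0])
([239.5, 116.3], [56.0, 57.0])
([238.6, 117.6], [61.0, 63.0])
([307.7, 46.6], [73.0, 81.0])
([170.7, 43.2], [72.0, 83.0])
([307.5, 46.4], [88.0, 96.0])
([170.9, 44.3], [87.0, 98.0])

([306.1, 183.4], [63.0, 66.0])
([183.7, 176.2], [62.0, 68.0])
([305.8, 182.8], [76.0, 79.0])
([183.7, 175.6], [76.0, 82.0])
([245.4, 116.9], [55.0, 56.0])
([245.0, 118.5], [61.0, 64.0])
([317.0, 50.5], [73.0, 81.0])
([316.6, 50.2], [88.0, 98.0])
([179.9, 40.9], [72.0, 84.0])
([180.3, 42.8], [88.0, 97.0])
```

View pics/wrist5.png

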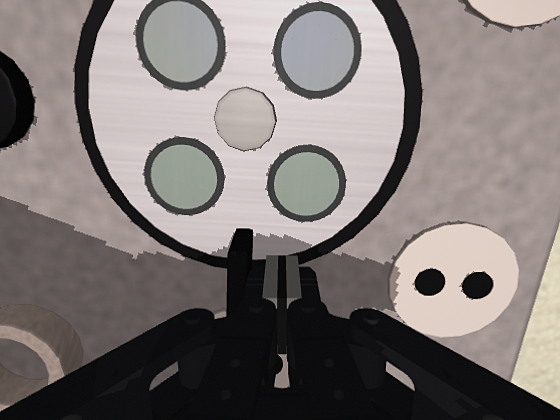

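```bash
python3 -c "
from h import *
c=pickle.load(open('wrist4.pkl','rb'));wheel(c,(170.8,43.8),(307.6,46.5),(180.5,177.6),(302.6,180))
c=pickle.load(open('wrist5.pkl','rb'));wheel(c,(180.1,41.9),(316.8,50.4),(183.7,176),(306,183.2))
x=ray(c,[(453.5,279)],.054)[0][:2]-W;print(x,np.degrees(np.arctan2(x[1],x[0])))"
```

```text
centre [0.5941 0.0836] fin -48.11 sides -93.12 -3.08
centre [0.5943 0.0836] fin -71.07 sides -116.06 -26.0
[ 0.12047258 -0.0340779 ] -15.794536869346292
```

>>> send_rows(fingers=[0, 0, 0, 0, 0, 0, 0, 0], slide=[[0, -0.0008, 0], [0, 0, 0], [0, 0, 0], [0, 0.006, 0], [0, 0.01, 0], [0, 0.01, 0], [0, 0, -0.02], [0, 0, -0.03]], twist=[[0, 0, 0], [0, 0, 0], [0, 0, 0], [0, 0, 0], [0, 0, 0], [0, 0, 0], [0, 0, 0], [0, 0, 0]])

```text
time_s: 9.3
tool_pos: [0.6556, 0.0363, 0.2894]
orientation: [[-0.379, 0.925, -0.006], [0.926, 0.379, 0.0], [0.002, -0.005, -1.0]]
force: [-0.7, -0.3, -0.1]
gripper_width: -0.0001
gripper_force: 0.0
```

>>> send_rows(fingers=[0, 0, 0, 0, 0, 0], slide=[[-0.02, 0, -0.03], [-0.02, 0, -0.03], [-0.02, 0, -0.03], [-0.02, 0, -0.02], [0, 0, 0], [0, 0, 0]], twist=[[0, 0, 0], [0, 0, 0], [0, 0, 0], [0, 0, 0], [0, 0, 0], [0, 0, 0]])

```text
time_s: 9.9
tool_pos: [0.6867, -0.0382, 0.4016]
orientation: [[-0.378, 0.926, 0.0], [0.926, 0.378, 0.0], [0.0, 0.0, -1.0]]
force: [0.0, -0.6, -0.7]
gripper_width: 0.0
gripper_force: 0.0
```

```bash
python3 -c "
from h import *
c=shot('wrist','wrist6');print(*windows(c),sep='\n');plan(-71.7,.072,.017,.068)"
```

```text
([349.4, 102.8], [73.0, 77.0])
t 9.95 pos [ 0.6861 -0.0377  0.4004] goal [0.6311 0.0207 0.2414] yaw 112.24 zaxis [-2.2e-03  7.0e-04 -1.0e+00] F [-0.  -0.3  0.8] w -0.0002
slide [ 0.0746 -0.0285  0.1592] wz 0.0688
```

View pics/wrist6.png

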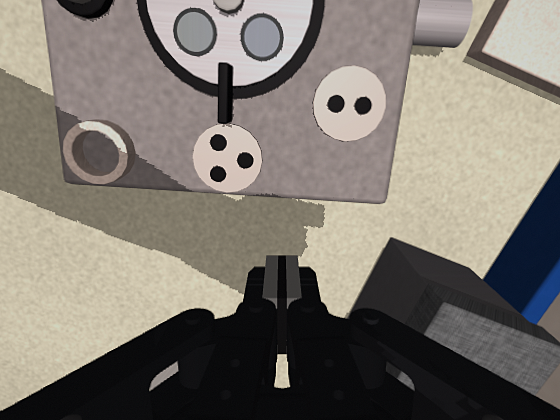

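```bash
python3 -c "
from h import *
c=pickle.load(open('wrist6.pkl','rb'));g=cv2.cvtColor(c['pixels'],cv2.COLOR_RGB2GRAY)
def blob(u,v,r,lo,hi):
    k=np.zeros_like(g);cv2.circle(k,(u,v),r,255,-1);m=((g>=lo)&(g<=hi)&(k>0)).astype(np.uint8)
    f=max(cv2.findContours(m,0,1)[0],key=cv2.contourArea);return cv2.fitEllipse(cv2.convexHull(f))
print(g[158,175:280:6],g[32,160:300:6],g[95,205:245:2])
e=blob(227,158,42,168,255);f=blob(349,103,48,168,255);print(e,f)
m=(g<32).astype(np.uint8)[103:122,205:250]; ys,xs=np.nonzero(m);uv=[[205+xs[ys==j].mean(),103+j] for j in (2,14)];print(uv)
A=lambda v:np.degrees(np.arctan2(v[1],v[0]))
P3=ray(c,[e[0]],.054)[0][:2];P2=ray(c,[f[0]],.054)[0][:2];F=ray(c,uv,.086)[:,:2]
# axis from known geometry: 125 from both, on hub side
M=(P2+P3)/2;d=P2-P3;L=np.hypot(*d);n=np.array([-d[1],d[0]])/L;n*=np.sign(n@(W-M));C=M+n*np.sqrt(.125**2-L*L/4)
print('C',C,'L',L,2*.125*np.sin(np.radians(27.5)),'p3',A(P3-C),'p2',A(P2-C),'fin',[A(x-C) for x in F])
"
```

```text
[137 137 134 199 199 200 200 200 201 200 205  25  25 134 202 142 132 133] [202 202 210 154 146 149 149 149 149  59 207 207 205 209  97 150 151 151
 151 152  63 209 209 209] [145 110  85  44  36  24  24  24  28  30  32  13   4   3  29  31  31  31
  30  32]
((226.8006591796875, 157.5435028076172), (66.80072784423828, 69.92127227783203), 130.37376403808594) ((349.2406921386719, 102.87557220458984), (71.08443450927734, 76.26145935058594), 29.66905975341797)
[[np.float64(224.46153846153845), 105], [np.float64(224.5), 117]]
C [0.59370432 0.0843603 ] L 0.1152417916867213 0.11543715330875848 p3 -71.60443206648388 p2 -16.7053628051272 fin [np.float64(-70.16511332807647), np.float64(-70.19324207699212)]
```

```bash
python3 -c "
from h import *
c=pickle.load(open('wrist6.pkl','rb'));g=cv2.cvtColor(c['pixels'],cv2.COLOR_RGB2GRAY)
C=np.array([.5937,.0844]);A=lambda v:np.degrees(np.arctan2(v[1],v[0]))
ps=[]
for u,v in((195,32),(262,38)):
    m=np.zeros((g.shape[0]+2,g.shape[1]+2),np.uint8);cv2.floodFill(g.copy(),m,(u,v),255,12,12,4|(1<<8))
    f=max(cv2.findContours(m[1:-1,1:-1],0,1)[0],key=cv2.contourArea);e=cv2.fitEllipse(cv2.convexHull(f));print(e);ps.append(e[0])
for z in(.058,.06):
    q=ray(c,ps,z)[:,:2]-C;d=q[1]-q[0];print([A(x) for x in q],np.hypot(*q.T),'fin',q.mean(0)@[0,0] or A(q.mean(0)),'perp',A(d)-90)
print(g[112,205:250:2])
"
```

```text
((194.41973876953125, 31.47847557067871), (34.45863723754883, 39.57220458984375), 162.15411376953125)
((261.67376708984375, 36.630340576171875), (34.3530387878418, 38.487823486328125), 173.78268432617188)
[np.float64(-116.35581513796382), np.float64(-27.16535003650556)] [0.03779278 0.03748951] fin -71.98815512600083 perp -71.52648741010276
[np.float64(-115.56192955367254), np.float64(-27.33226155896877)] [0.03767166 0.03777302] fin -71.37246203450215 perp -71.52648741010276
[146 145 141 135 134 135  99  24  28  29  30   9   3  10 158 140 138 138
 136 131 129 131 138]
```

```bash
python3 -c "
from h import *
W[:]=[.4867,.0487]
plan(-67.76,0,0,.12)"
```

```text
t 9.95 pos [ 0.6861 -0.0377  0.4004] goal [0.4867 0.0487 0.2934] yaw 112.24 zaxis [-2.2e-03  7.0e-04 -1.0e+00] F [-0.  -0.3  0.8] w -0.0002
slide [ 0.1553 -0.1517  0.1075] wz 0.0001
```

>>> send_rows(fingers=[0, 0, 0, 0, 0, 0, 0, 0], slide=[[0.026, -0.025, 0], [0.026, -0.025, 0], [0.026, -0.025, 0.01], [0.026, -0.025, 0.025], [0.026, -0.026, 0.025], [0.025, -0.026, 0.025], [0, 0, 0.02], [0, 0, 0]], twist=[[0, 0, 0], [0, 0, 0], [0, 0, 0], [0, 0, 0], [0, 0, 0], [0, 0, 0], [0, 0, 0], [0, 0, 0]])

```text
time_s: 10.75
tool_pos: [0.4826, 0.0491, 0.2922]
orientation: [[-0.38, 0.925, -0.01], [0.925, 0.38, 0.0], [0.004, -0.009, -1.0]]
force: [0.7, -0.0, 0.0]
gripper_width: -0.0004
gripper_force: 0.0
```

```bash
python3 -c "
from h import *
W[:]=[.4867,.0487]
plan(-67.76,0,0,.08)
c=shot('wrist','wrist7')"
```

```text
t 10.75 pos [0.4826 0.0491 0.2922] goal [0.4867 0.0487 0.2534] yaw 112.35 zaxis [-1.030e-02  5.000e-04 -9.999e-01] F [ 0.7 -0.   0. ] w -0.0004
slide [-0.0021  0.004   0.0387] wz 0.002
```

View pics/wrist7.png

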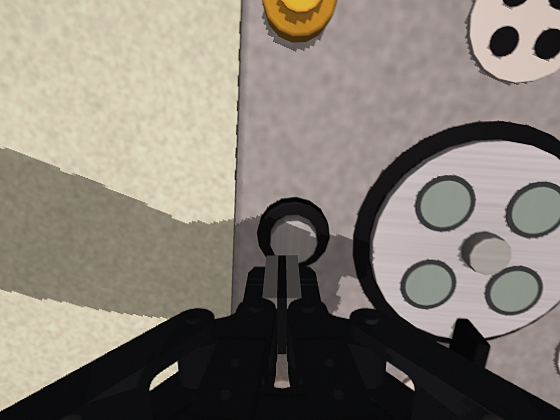

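```bash
python3 -c "
from h import *
c=pickle.load(open('wrist7.pkl','rb'))
for z in(.06,.068,.076): print(z,ray(c,[(294,239),(271,239),(317,239),(488,253)],z).round(4)[:,:2].tolist())
W[:]=[.4867,.0487]
plan(-67.76,0,0,.08)"
```

```text
0.06 [[0.49, 0.0461], [0.4772, 0.0408], [0.5027, 0.0514], [0.6006, 0.0826]]
0.068 [[0.4885, 0.049], [0.4762, 0.0439], [0.5008, 0.0541], [0.5948, 0.084]]
0.076 [[0.4871, 0.0519], [0.4753, 0.047], [0.4988, 0.0568], [0.5889, 0.0855]]
t 10.8 pos [0.4849 0.0486 0.2944] goal [0.4867 0.0487 0.2534] yaw 112.32 zaxis [-5.6e-03  3.0e-04 -1.0e+00] F [0.1 0.2 0.4] w 0.0001
slide [-0.0008  0.0019  0.041 ] wz 0.0013
```

>>> send_rows(fingers=[0, 0], slide=[[0, 0, 0], [0, 0, 0]], twist=[[0, 0, 0], [0, 0, 0]])

```text
time_s: 11.0
tool_pos: [0.4883, 0.0477, 0.298]
orientation: [[-0.378, 0.926, 0.003], [0.926, 0.378, -0.0], [-0.001, 0.002, -1.0]]
force: [0.1, -0.5, -0.6]
gripper_width: 0.0001
gripper_force: 0.0
```

>>> send_rows(fingers=[0, 0, 0, 0, 0, 0], slide=[[0, 0, 0.015], [0, 0, 0.015], [0, 0, 0.01], [0, 0, 0.005], [0, 0, 0], [0, 0, 0]], twist=[[0, 0, 0], [0, 0, 0], [0, 0, 0], [0, 0, 0], [0, 0, 0], [0, 0, 0]])

```text
time_s: 11.6
tool_pos: [0.4874, 0.0477, 0.2522]
orientation: [[-0.378, 0.926, 0.001], [0.926, 0.378, -0.0], [-0.0, 0.001, -1.0]]
force: [0.7, 0.6, 0.3]
gripper_width: -0.0001
gripper_force: 0.0
```

```bash
python3 -c "
from h import *
W[:]=[.4872,.0488]
plan(-67.76,0,0,.07)"
```

```text
t 11.6 pos [0.4874 0.0477 0.2522] goal [0.4872 0.0488 0.2434] yaw 112.23 zaxis [ 0.001 -0.    -1.   ] F [0.7 0.6 0.3] w -0.0001
slide [0.0011 0.0002 0.0088] wz -0.0003
```

Tips at 0.079, no contact; descend slowly by 2 mm steps.

>>> send_rows(fingers=[0, 0, 0, 0, 0, 0], slide=[[0.001, 0, 0.002], [0, 0, 0.002], [0, 0, 0.002], [0, 0, 0.002], [0, 0, 0], [0, 0, 0]], twist=[[0, 0, 0], [0, 0, 0], [0, 0, 0], [0, 0, 0], [0, 0, 0], [0, 0, 0]])

```text
time_s: 12.2
tool_pos: [0.4866, 0.0487, 0.2439]
orientation: [[-0.378, 0.926, 0.0], [0.926, 0.378, 0.0], [-0.0, 0.0, -1.0]]
force: [-0.5, 0.3, 2.4]
gripper_width: 0.0001
gripper_force: 1.1
```

>>> send_rows(fingers=[0, 0, 0, 0, 0], slide=[[0, 0, 0.002], [0, 0, 0.002], [0, 0, 0], [0, 0, 0], [0, 0, 0]], twist=[[0, 0, 0], [0, 0, 0], [0, 0, 0], [0, 0, 0], [0, 0, 0]])

```text
time_s: 12.7
tool_pos: [0.4867, 0.0487, 0.2399]
orientation: [[-0.378, 0.926, 0.0], [0.926, 0.378, 0.0], [-0.0, 0.0, -1.0]]
force: [-0.6, 0.0, 4.8]
gripper_width: -0.0002
gripper_force: 2.3
```

>>> send_rows(fingers=[0, 0, 0, 0, 0], slide=[[0, 0, 0.001], [0, 0, 0.001], [0, 0, 0], [0, 0, 0], [0, 0, 0]], twist=[[0, 0, 0], [0, 0, 0], [0, 0, 0], [0, 0, 0], [0, 0, 0]])

```text
time_s: 13.2
tool_pos: [0.4867, 0.0488, 0.2393]
orientation: [[-0.378, 0.926, 0.001], [0.926, 0.378, 0.0], [-0.0, 0.001, -1.0]]
force: [-5.1, 1.0, 15.7]
gripper_width: 0.0002
gripper_force: 7.6
```

>>> send_rows(fingers=[0, 0, 0, 0, 0, 0, 0, 0], slide=[[0, 0, 0], [0, 0, -0.003], [0, 0, -0.005], [0, 0, -0.01], [0, 0, -0.03], [0, 0, -0.04], [0, 0, -0.04], [0, 0, -0.03]], twist=[[0, 0, 0], [0, 0, 0], [0, 0, 0], [0, 0, 0], [0, 0, 0], [0, 0, 0], [0, 0, 0], [0, 0, 0]])

```text
time_s: 14.0
tool_pos: [0.4865, 0.0487, 0.3982]
orientation: [[-0.378, 0.926, 0.002], [0.926, 0.378, -0.0], [-0.001, 0.001, -1.0]]
force: [0.4, -0.3, -0.4]
gripper_width: -0.0002
gripper_force: 0.0
```

>>> send_rows(fingers=[0, 0, 0, 0], slide=[[0, 0, -0.03], [0, 0, 0], [0, 0, 0], [0, 0, 0]], twist=[[0, 0, 0], [0, 0, 0], [0, 0, 0], [0, 0, 0]])

```text
time_s: 14.4
tool_pos: [0.4859, 0.0487, 0.4243]
orientation: [[-0.378, 0.926, -0.003], [0.926, 0.378, -0.0], [0.001, -0.003, -1.0]]
force: [0.3, -0.1, -0.3]
gripper_width: -0.0002
gripper_force: 0.0
```

```bash
python3 -c "
from h import *
c=shot('wrist','wrist8');s=manip.state();print(s['time_s'],s['tool_pos'],s['force'],windows(c))"
```

```text
14.45 [0.48583224 0.04869169 0.42402228] [-0.12165196 -0.2041286  -0.6012833 ] [([281.4, 372.7], [51.0, 61.0])]
```

View pics/wrist8.png

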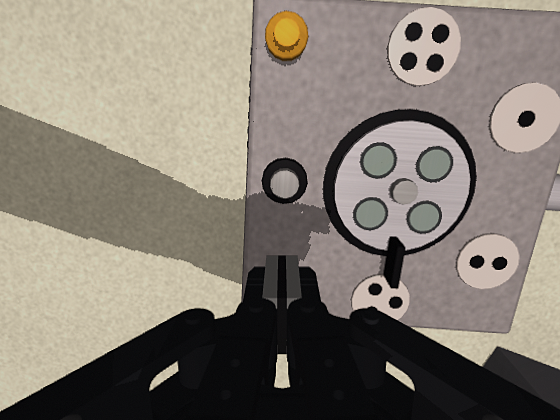

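The wheel's tab points at the three-dot disc (tab at about (393,262), disc at about (381,298)). The button (285,183) is released and the arm is clear.

```bash
python3 -c "
from bench import manip
print(manip.finish_job())"
```

```text
the job is handed in; nothing more can be done
None
```

The job is handed in at about 14.5 s: the tab measures within about 0.2° of the line to the three-dot disc's centre, the button was then pressed to its stop (15.7 N) and let go, and the arm is clear with no other object seen to have moved.

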